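# Check a cast knife guard with a straightedge

### The arm

A 6-joint arm with a two-finger parallel gripper is mounted at the origin on the work surface. World frame = base frame: x ahead of the robot, y to its left, z up, the work surface at z = 0. Lengths are in m, angles in rad, forces in N, time in s.
With the tool pointing down it reaches from about 0.375 to 0.975 m from the base axis. Payload 3.8 kg.
Tool frame: the origin (TCP) lies at the very end of the fingers, on their centre line; the grasp point (between the pads) lies 19 mm behind it; z points along the fingers, y is the direction in which the jaws open and shut (so a half turn about z gives the same grasp; the last joint's range is limited). The gripper opens to 85 mm and grips with 20 to 120 N. Pads are 22 mm wide; open, the fingers measure 114 mm over their backs; the gripper's body (76 mm by 85 mm) begins 54 mm behind the grasp point. The pads swing forward as they close: fully open they stand 13 mm farther back than shut.
Start: joints at [-1.325, 0.264, 1.604, -0, 1.274, -0.037], TCP at [0.188, -0.648, 0.231] pointing down, gripper open.
Joint ranges: [-2.63, 2.63], [-0.94, 2.18], [0.31, 2.57], [-1.31, 4.45], [0, 2.66], [-2.55, 2.55]. Speed limits (rad/s): [2.57, 2.57, 3.14, 3.14, 3.14, 3.14].

### API

Orientations are given as a rotation vector (axis times angle).
In Python, from workcell import read_state, read_camera, camera_info, finish_job gives the robot as it stands. The module is installed in compiled form; this text tells all that it offers.
- The arm moves only by the tool play_rows, never from a script. Its argument "motion" is a list of rows, each a list of 5 numbers: the shift along the tool's x, y, z in units of 1000 mm (1.0 is 1000 mm), then the turn about the tool's z in units of 2 pi rad (1.0 is 2 pi rad), then the finger opening in mm, from 0 to 85.4. A call has 1 to 5 rows; each row shifts and turns the commanded pose from where the row before left it, along the tool's axes as they then stand; what a row does not reach is not made up. A row lasts 1/8 s, in which the tool goes at most 62.5 mm and 10.7 degrees, less where a joint would pass 70% of its speed; a pose out of reach is approached as far as the arm can. A call with a number of a shift or a turn outside -1 to 1 is refused whole. A call with a gripper value outside its range is refused whole. The fingers move at their own pace and stop on an object; "squeeze" is the grip in N (left out, the last holds). Time passes only in rows, so rows that do not move let the fingers close. It gives the time, the measured TCP pose, the force and the opening at its end, in the units of the state.
- read_state(): the state, without advancing time (a new reading comes with each control period).
- read_camera(name): name is "side" or "top"; returns the picture (480x640x3 uint8, red, green, blue); there is no depth.
- camera_info(name): a dict with "intrinsics" (3x3 intrinsics, pixels), "dist_coeffs" ([k1, k2, p1, p2, k3] as OpenCV has them; the pictures are not rectified), "pose" (4x4, takes a point from camera to world coordinates). Camera axes: x right, y down, z forward; pixel columns grow to the right and rows downward; lengths in m; the calibration is good to about 2 mm. A picture is of the moment at which its call begins. camera_info takes no time and is no camera call.
- finish_job(): hands the job in, once; it reports no verdict.
The state is a dict: "time": time; "q": joint angles; "joint_vel": joint speeds; "joint_torque": joint torques, N m; "tool_pos": TCP position; "tcp_rot": TCP orientation; "wrist_force": force on the tool from outside, world axes, zero at the start; "torque": the same for the moment, N m; "width": opening from 0.0 (shut) to 1.0 (fully open).
Only numpy, scipy, OpenCV 4.12 (cv2) and the standard library are available. Lean on these libraries where they do the work, as an engineer would, in place of code of your own. Each camera call takes 0.05 s, during which the arm holds its last target. There are 200 camera calls.

### The job

Lift the brass guard casting out of the open mould and set it down, without dropping it, flat on the checking plate, the same way up as it lay in the mould. Then take the straightedge off its sloping rest and set it down, without dropping it, flat on the plate with its working edge flush against the flat long face of the guard, covering that face from end to end. Let go, leave both lying so, and leave the jars, tape roll and screwdriver where they are.

Things in the scene. Friction and masses are not known exactly. Their poses are not given: they have to be found in the camera images.
- plate: Flat bare-metal checking plate, fixed, 240 (x) x 270 (y) x 12 mm thick, lying on the bench in the middle of the work area. Origin: centre of its underside; top face at z = +12 mm. A small jar stands on its far right corner (+x, -y).
- mould: Open steel mould block, fixed, 90 (x) x 170 (y) x 30 mm high, left or right of the plate. Origin: centre of its underside. Pocket 28 (x) x 116 (y) mm, 12 mm deep, centred in its top (floor at z = 18 mm). Two dowels, 10 mm in diameter, stand 6 mm above the top at x, y = +34, +73 and -34, -73 mm.
- guard: Loose brass knife-guard casting, 0.25 kg, in the mould pocket. Origin: underside, mid-length. Bar 110 mm long (y), 14 high; flat long face at x = -10 mm (towards the robot in the mould); round lobes on the far side to x = +12.5, at y = +-43. Boss on top to hold it by: x -8 to +12, y +-15, top at z = 38 mm. In the mould the bar's top is 2 mm above the mould's, the boss's 26 mm; 2 to 3 mm play.
- guard_face_left (a point): Point on the flat long face of the guard near its left end (guard frame -10, +52, +7 mm).
- guard_face_right (a point): Point on the flat long face of the guard near its right end (guard frame -10, -52, +7 mm).
- rest: Wooden sloping rest, fixed, 80 (x) x 200 (y), 65 mm high, on the plate's other side from the mould. Origin: centre of its underside. Its board slopes at 35 degrees, rising to +x (low side towards the robot), with a lip 5 mm proud along the low edge. The straightedge lies on the slope, within 1 mm of the lip.
- straightedge: Loose steel straightedge, 0.38 kg: bar 40 (x) x 180 (y) x 8 mm (z). Origin: centre of its underside. Working edge: the long edge at x = +20 mm (upper one on the rest). Black raised grip on top nearer the other edge: x -16 to -4 (centre -10), y +-35, z 8 to 30 mm. On the rest its x axis points up the slope and its z axis leans 35 degrees towards the robot.
- jar_a: Small closed clear jar with a white lid, 36 mm in diameter, 45 mm high, standing on the plate near its far right corner; origin at its base. Leave it.
- jar_b: Closed clear jar with a white lid, 40 mm in diameter, 60 mm high, standing beyond the plate; origin at its base. Leave it.
- tape: Yellow roll of tape, 90 mm in diameter, 45 mm high, lying beyond the plate; origin at its base. Leave it.
- screwdriver: Screwdriver lying beyond the plate. Leave it.
Things that resemble listed ones, but are neither listed nor needed, are in the scene too. What is meant by the guard is not pink, and is the smaller of those in its own colour.

How it is judged:
By the outcome, as a careful person would: the job done as asked, in the order asked, and still so for the second after the job is handed in, with the robot touching nothing.
It also fails if it takes over 54 s, if anything falls off the work surface, if the arm or the gripper's body presses on something with over 40 N, if the wrist force passes 120 N, or if a joint passes its speed limit or range.

## Working session

There is one attempt and no reset: what is moved stays moved. The work goes in short steps, Python scripts to look and compute and a tool call to move; the robot and the scene stay as the last step left them, time stands still between calls to the robot, and variables do not carry over. Pictures are saved under pics/ and viewed, about 8 in all and at most 12, crops included, and the job is handed in when it is done.

Besides the shell and the picture viewer there is one more tool, called in YAML: its name, and indented under it one key for each argument. play_rows: Moves the arm, as the interface text tells. Shifts and turns lie within -1 to 1; 1 stands for 1000 mm of shift or 2 pi rad of turn. Its arguments: {"type":"object","properties":{"motion":{"type":"array","items":{"type":"array","items":{"type":"number"}}},"squeeze":{"type":"number"}},"required":["motion"]}

```bash
mkdir -p pics
cat > h.py <<'E'
import numpy as np, cv2
from scipy.spatial.transform import Rotation as R
from workcell import *
def cam(n):
    c=camera_info(n); return np.array(c["intrinsics"]),np.array(c["dist_coeffs"]),np.array(c["pose"])
def ray(n,px):
    K,d,T=cam(n); p=cv2.undistortPoints(np.array(px,float).reshape(-1,1,2),K,d).reshape(-1,2)
    v=np.c_[p,np.ones(len(p))]@T[:3,:3].T
    return T[:3,3],v
def onz(n,px,z):
    o,v=ray(n,px); return o+v*((z-o[2])/v[:,2])[:,None]
def proj(n,P):
    K,d,T=cam(n); Ti=np.linalg.inv(T)
    return cv2.projectPoints(np.array(P,float).reshape(-1,1,3),cv2.Rodrigues(Ti[:3,:3])[0],Ti[:3,3],K,d)[0].reshape(-1,2)
def tri(p1,p2):
    o1,v1=ray("top",[p1]);o2,v2=ray("side",[p2]);A=np.c_[v1[0],-v2[0]]
    s=np.linalg.lstsq(A,o2-o1,rcond=None)[0]; a=o1+s[0]*v1[0];b=o2+s[1]*v2[0]
    return (a+b)/2,np.linalg.norm(a-b)
def save(n,f):
    im=read_camera(n); cv2.imwrite(f"pics/{f}.png",im[...,::-1]); return im
E
python3 - <<'E'
from h import *
np.set_printoptions(precision=3,suppress=True)
for n in("top","side"):
    save(n,n+"0"); print(n,*cam(n))
print(read_state())
E
```

```text
top [[545.3     0.    321.524]
 [  0.    545.3   247.436]
 [  0.      0.      1.   ]] [-0.158  0.     0.     0.     0.   ] [[-0.002 -0.989  0.146  0.424]
 [-1.     0.003  0.008 -0.025]
 [-0.008 -0.146 -0.989  1.247]
 [ 0.     0.     0.     1.   ]]
side [[462.92    0.    328.415]
 [  0.    462.92  241.124]
 [  0.      0.      1.   ]] [0.036 0.    0.    0.    0.   ] [[ 0.991 -0.091  0.102  0.47 ]
 [-0.137 -0.596  0.791 -0.724]
 [-0.011 -0.798 -0.603  0.622]
 [ 0.     0.     0.     1.   ]]
{'time': 0.1, 'q': array([-1.325,  0.265,  1.605, -0.   ,  1.274, -0.037]), 'joint_vel': array([ 0.001, -0.001, -0.004, -0.001,  0.   , -0.002]), 'joint_torque': array([  0.   , -51.67 , -36.859,  -0.   ,   0.006,  -0.   ]), 'tool_pos': array([ 0.188, -0.648,  0.23 ]), 'tcp_rot': array([-3.108, -0.443,  0.   ]), 'wrist_force': array([-0.157, -0.532, -0.024]), 'torque': array([-0.062, -0.024,  0.008]), 'width': 1.0024405148919007}
```

View pics/top0.png

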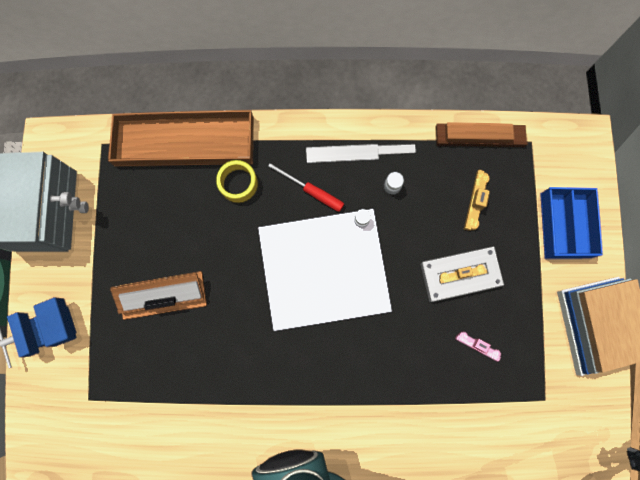

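View pics/side0.png

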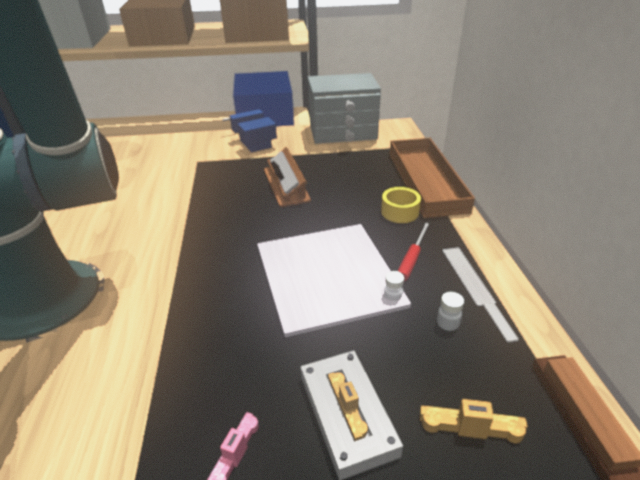

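The top view shows the plate centred near (325,270), the mould at right (463,273) and the rest at left (160,295). These could be taken for the guard: the brass one in the mould (464,272), a larger brass one (478,200) and a pink one (480,346). I choose the one in the mould, as it is brass and the smaller of the two brass ones. For the straightedge, the candidates are the grey bar with black grip on the rest (160,297) and a knife (360,152). I choose the bar on the rest.

```bash
cat > m.py <<'E'
from h import *
np.set_printoptions(precision=4,suppress=True)
def rect(n,mask,roi,z,name):
    x0,y0,x1,y1=roi; m=np.zeros(mask.shape,np.uint8); m[y0:y1,x0:x1]=mask[y0:y1,x0:x1]
    cs=cv2.findContours(m,cv2.RETR_EXTERNAL,cv2.CHAIN_APPROX_NONE)[0]; c=max(cs,key=cv2.contourArea)
    w=onz(n,c.reshape(-1,2),z)[:,:2]
    r=cv2.minAreaRect((w*1000).astype(np.float32)); b=cv2.boxPoints(r)
    e=[b[1]-b[0],b[2]-b[1]]; l=max(e,key=np.linalg.norm); a=np.degrees(np.arctan2(-l[0],l[1])); a=(a+90)%180-90
    print(n,name,"c",np.array(r[0]),"size",np.array(r[1]),"long-axis yaw from y",round(a,2)); return r,a,c
if __name__=="__main__":
    t=cv2.imread("pics/top0.png"); s=cv2.imread("pics/side0.png")
    for n,im,R_ in(("top",t,dict(plate=(250,200,400,340),mould=(415,240,510,305),guard=(435,255,495,290),big=(455,160,500,240),rest=(105,265,215,325))),
                  ("side",s,dict(plate=(250,215,410,340),mould=(295,345,405,478),guard=(325,365,372,445),big=(415,395,530,445),rest=(260,145,315,205)))):
        h=cv2.cvtColor(im,cv2.COLOR_BGR2HSV); H,S,V=h[...,0],h[...,1],h[...,2]
        gold=(S>100)&(V>90)&(H>14)&(H<35); grey=(S<50)&(V>110); wood=(S>60)&(V>50)&(H<20); notblack=(V>90)
        rect(n,grey.astype(np.uint8),R_["plate"],.012,"plate")
        rect(n,notblack.astype(np.uint8),R_["mould"],.030,"mould")
        rect(n,gold.astype(np.uint8),R_["guard"],.032,"guard")
        rect(n,gold.astype(np.uint8),R_["big"],.014,"big")
        rect(n,wood.astype(np.uint8),R_["rest"],.0,"restwood z0")
    up=lambda im,x0,y0,x1,y1,k:cv2.resize(im[y0:y1,x0:x1],None,fx=k,fy=k,interpolation=cv2.INTER_CUBIC)
    A=up(t,415,240,515,310,4);B=up(t,105,260,215,330,3.6363637) ;C=up(s,290,340,410,480,2.5);D=up(s,255,140,320,210,4)
    o=np.zeros((600,800,3),np.uint8)
    o[:280,:400]=A;o[:254,400:800]=B[:254,:400];o[250+40:290+310,:300]=C[:310];o[290:570,400:660]=D
    cv2.imwrite("pics/crop1.png",o)
E
python3 m.py
```

```text
top plate c [558.519  -20.0936] size [243.4505 271.018 ] long-axis yaw from y 9.21
top mould c [ 543.1103 -334.4059] size [ 93.266  174.0849] long-axis yaw from y 11.88
top guard c [ 544.0139 -333.9998] size [ 22.8755 110.0781] long-axis yaw from y 12.05
top big c [ 716.3564 -384.4741] size [ 40.7355 149.0514] long-axis yaw from y 74.44
top restwood z0 c [495.1578 366.9447] size [ 86.0488 225.1192] long-axis yaw from y 9.48
side plate c [566.5715 -22.2795] size [260.8236 284.6437] long-axis yaw from y 9.3
side mould c [ 544.3282 -339.425 ] size [ 96.5671 185.7814] long-axis yaw from y 12.07
side guard c [ 546.8013 -335.1208] size [ 28.3721 110.0303] long-axis yaw from y 11.79
side big c [ 720.1692 -372.7329] size [ 60.8911 148.7497] long-axis yaw from y 73.91
side restwood z0 c [494.6962 430.1059] size [336.3894 163.1497] long-axis yaw from y -8.7
```

View pics/crop1.png

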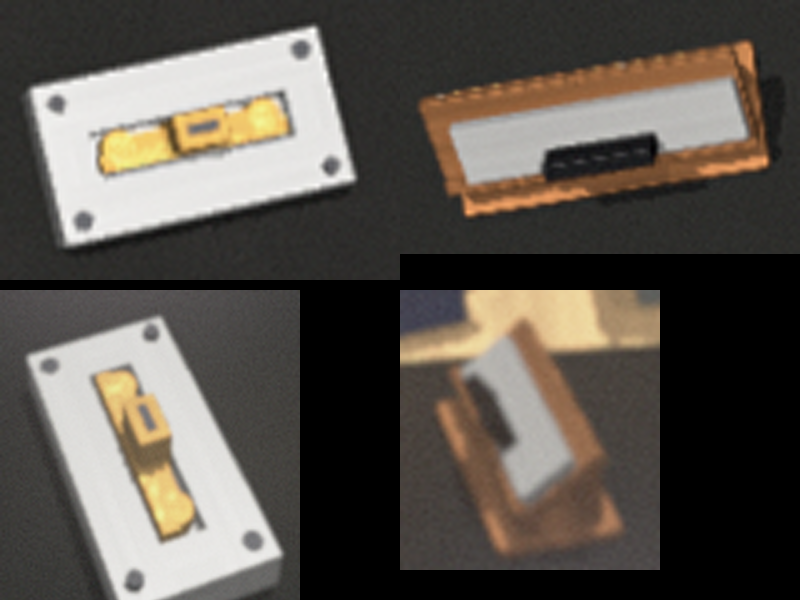

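The crop confirms the choice. The guard's lobes lie on the +x side and its boss label is at top px (465.8,272). The steel bar with the black grip lies on the rest. Next I triangulate the boss top, bar corners and grip.

Run:
```python
from h import *
np.set_printoptions(precision=4,suppress=True)
tA=lambda x,y:(415-.375+x/4,240-.375+y/4); tB=lambda x,y:(105-.36+(x-400)/3.63636,260-.36+y/3.63636)
sC=lambda x,y:(290-.3+x/2.5,340-.3+(y-290)/2.5); sD=lambda x,y:(255-.375+(x-400)/4,140-.375+(y-290)/4)
print("boss label",tri(tA(203,128),sC(148,415)), "top@.056",onz("top",[tA(203,128)],.056),"side",onz("side",[sC(148,415)],.056))
P={}
for k,a,b in(("hiR",(735,80),(573,462)),("loR",(748,138),(527,500)),("hiL",(450,128),(517,332)),("loL",(463,185),(463,375))):
    P[k],e=tri(tB(*a),sD(*b)); print(k,P[k],e)
print("len",np.linalg.norm(P["hiR"]-P["hiL"]),np.linalg.norm(P["loR"]-P["loL"]),"w",np.linalg.norm(P["hiR"]-P["loR"]))
d=P["hiL"]-P["hiR"];print("yaw",np.degrees(np.arctan2(-d[0],d[1])))
# top-view edges using known heights of bar top face
th=np.radians(35)
t=cv2.imread("pics/top0.png");h=cv2.cvtColor(t,cv2.COLOR_BGR2HSV)
roi=np.zeros(h.shape[:2],np.uint8);roi[265:325,105:215]=1
steel=((h[...,1]<60)&(h[...,2]>90)&(roi>0)).astype(np.uint8)
ys,xs=np.nonzero(steel)
# upper edge line fit
cols=np.arange(xs.min()+6,xs.max()-6); up=np.array([ys[xs==c].min() for c in cols])-.5
p=np.polyfit(cols,up,1);print("upper edge fit res",np.std(np.polyval(p,cols)-up))
for z in(.055,.065):
    w=onz("top",[(cols[0],np.polyval(p,cols[0])),(cols[-1],np.polyval(p,cols[-1]))],z);d=w[0]-w[1]
    print("upper edge z",z,w[:,:2],"yaw",np.degrees(np.arctan2(-d[0],d[1])))
dark=((h[...,2]<70)&(roi>0)).astype(np.uint8)
n,l,st,c=cv2.connectedComponentsWithStats(dark)
for i in range(1,n):
    if 60<st[i,4]<600: print("dark",st[i],c[i], onz("top",[c[i]],.05))
print("jarA lid",onz("top",[(363,215)],.057))
print("plate corners top",onz("top",[(258.5,227),(373.5,209.5),(391,312),(274,330)],.012))
```

```text
boss label (array([ 0.5452, -0.3337,  0.0583]), np.float64(0.0023265650293836444)) top@.056 [[ 0.5443 -0.3342  0.056 ]] side [[ 0.5467 -0.3321  0.056 ]]
hiR [0.5238 0.2598 0.0584] 0.0007807257240922113
loR [0.492  0.256  0.0366] 0.0051719246274267855
hiL [0.4971 0.4382 0.06  ] 0.00828069441400002
loL [0.4606 0.4398 0.0302] 0.0030895055685945727
len 0.18039981453425008 0.1865867721799797 w 0.038750211779598684
yaw 8.502022097596981
upper edge fit res 0.2972367218060616
upper edge z 0.055 [[0.4985 0.4247]
 [0.5252 0.2692]] yaw 9.744394110731713
upper edge z 0.065 [[0.4979 0.421 ]
 [0.5243 0.2667]] yaw 9.744394110731722
dark [144 297  32  13 263] [159.6008 303.0456] [[0.476  0.3452 0.05  ]]
jarA lid [[ 0.6719 -0.1082  0.057 ]]
plate corners top [[ 0.6539  0.1302  0.012 ]
 [ 0.6943 -0.1359  0.012 ]
 [ 0.4579 -0.1721  0.012 ]
 [ 0.4181  0.092   0.012 ]]
```

```bash
cat > go.py <<'E'
import sys
from h import *
np.set_printoptions(precision=4,suppress=True)
def plan(x,y,z,yaw=None):
    s=read_state(); p=s["tool_pos"]; Rm=R.from_rotvec(s["tcp_rot"]).as_matrix()
    psi=np.degrees(np.arctan2(Rm[1,0],Rm[0,0])); yaw=psi if yaw is None else yaw
    a=np.radians(yaw);d=np.array([x,y,z])-p
    print("t",round(s["time"],2),"pos",p,"yaw",round(psi,2),"tilt",round(Rm[2,2],4),"F",s["wrist_force"],"w",round(s["width"]*85.4,1),"q6",round(s["q"][5],2))
    print("turn",round((psi-yaw)/360,5),"then shift",np.array([d[0]*np.cos(a)+d[1]*np.sin(a),d[0]*np.sin(a)-d[1]*np.cos(a),-d[2]]))
if __name__=="__main__": plan(*[float(v) for v in sys.argv[1:]])
E
python3 go.py .5445 -.334 .120 12
```

```text
t 0.1 pos [ 0.1882 -0.6476  0.2301] yaw 16.2 tilt -1.0 F [-0.157  -0.5323 -0.0245] w 85.6 q6 -0.04
turn 0.01168 then shift [ 0.4137 -0.2326  0.1101]
```

play_rows:
  motion:
    - [0,0,0,0.0117,85]
    - [0.042,-0.023,0.005,0,85]
    - [0.042,-0.023,0.005,0,85]
    - [0.042,-0.023,0.005,0,85]
    - [0.042,-0.023,0.005,0,85]
  squeeze: 60

```text
time: 0.72
tool_pos: [0.3343, -0.5219, 0.2105]
tcp_rot: [-3.124, -0.327, 0.0]
wrist_force: [-0.0, -0.4, -0.3]
width: 0.996
```

play_rows:
  motion:
    - [0.042,-0.023,0.015,0,75]
    - [0.042,-0.023,0.015,0,65]
    - [0.042,-0.023,0.015,0,60]
    - [0.042,-0.023,0.015,0,60]
    - [0.042,-0.023,0.015,0,60]

```text
time: 1.35
tool_pos: [0.5158, -0.3658, 0.1353]
tcp_rot: [-3.124, -0.328, 0.001]
wrist_force: [0.7, -0.9, -0.0]
width: 0.701
```

```bash
python3 go.py .5445 -.334 .036 12
```

```text
t 1.35 pos [ 0.5158 -0.3658  0.1353] yaw 11.99 tilt -1.0 F [ 0.6901 -0.9248 -0.0197] w 59.9 q6 0.71
turn -2e-05 then shift [ 0.0346 -0.0251  0.0993]
```

play_rows:
  motion:
    - [0.0175,-0.0128,0.01,0,60]
    - [0.0175,-0.0128,0.02,0,60]
    - [0,0,0.03,0,60]
    - [0,0,0.02,0,60]
    - [0,0,0.008,0,60]

```text
time: 1.98
tool_pos: [0.5424, -0.3345, 0.046]
tcp_rot: [-3.123, -0.327, 0.004]
wrist_force: [0.3, 0.4, -1.0]
width: 0.702
```

Run:
```python
from go import *
plan(.5445,-.334,.036,12)
a=save("side","s1");b=save("top","t1")
o=np.zeros((400,800,3),np.uint8);o[:,:400]=cv2.resize(a[310:470,280:440],(400,400));o[:,400:]=cv2.resize(b[220:320,415:515],(400,400))
cv2.imwrite("pics/c2.png",o[...,::-1])
```

```text
t 1.98 pos [ 0.5424 -0.3345  0.046 ] yaw 11.94 tilt -1.0 F [ 0.3062  0.3862 -0.9847] w 60.0 q6 0.77
turn -0.00017 then shift [ 0.0021 -0.0001  0.01  ]
```

View pics/c2.png

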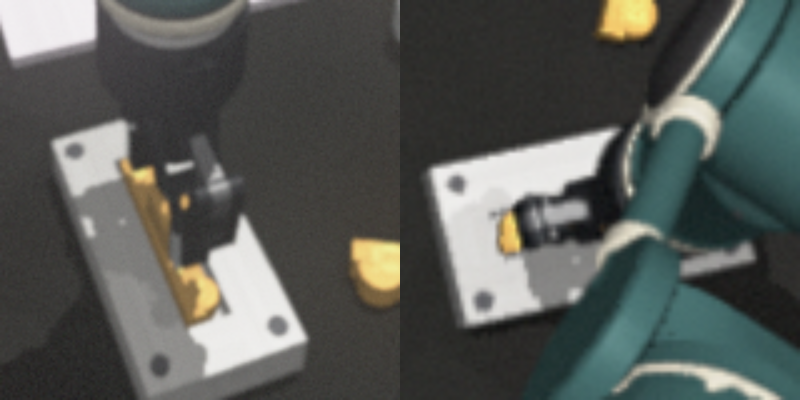

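The crop shows the fingers astride the boss along the bar, inside the mould and clear of the dowels. I go down about 9 mm and close.

play_rows:
  motion:
    - [0.001,0,0.006,0,60]
    - [0,0,0.003,0,45]
    - [0,0,0,0,20]
    - [0,0,0,0,20]
    - [0,0,0,0,20]

```text
time: 2.7
tool_pos: [0.5454, -0.3349, 0.0398]
tcp_rot: [3.124, 0.328, 0.001]
wrist_force: [-0.6, -0.1, 1.4]
width: 0.332
```

play_rows:
  motion:
    - [0,0,0,0,20]
    - [0,0,0,0,20]
    - [0,0,0,0,20]

```text
time: 3.08
tool_pos: [0.5454, -0.3349, 0.0398]
tcp_rot: [3.124, 0.328, 0.001]
wrist_force: [0.6, -0.1, 4.0]
width: 0.333
```

play_rows:
  motion:
    - [0,0,-0.005,0,20]
    - [0,0,-0.015,0,20]
    - [0,0,-0.025,0,20]
    - [0,0,-0.025,0,20]
    - [0,0,-0.02,0,20]

```text
time: 3.7
tool_pos: [0.5451, -0.3347, 0.1309]
tcp_rot: [3.124, 0.328, 0.001]
wrist_force: [-0.0, -0.1, -1.5]
width: 0.332
```

Run:
```python
from go import *
plan(.6,0,.13,9.5)
a=save("side","s2");b=save("top","t2")
o=np.zeros((400,800,3),np.uint8);o[:,:400]=cv2.resize(a[270:470,260:460],(400,400));o[:,400:]=cv2.resize(b[220:320,415:515],(400,400))
cv2.imwrite("pics/c3.png",o[...,::-1])
```

```text
t 3.7 pos [ 0.5451 -0.3347  0.1309] yaw 12.0 tilt -1.0 F [-0.0203 -0.105  -1.4525] w 28.4 q6 0.77
turn 0.00693 then shift [ 0.1094 -0.321   0.0009]
```

View pics/c3.png

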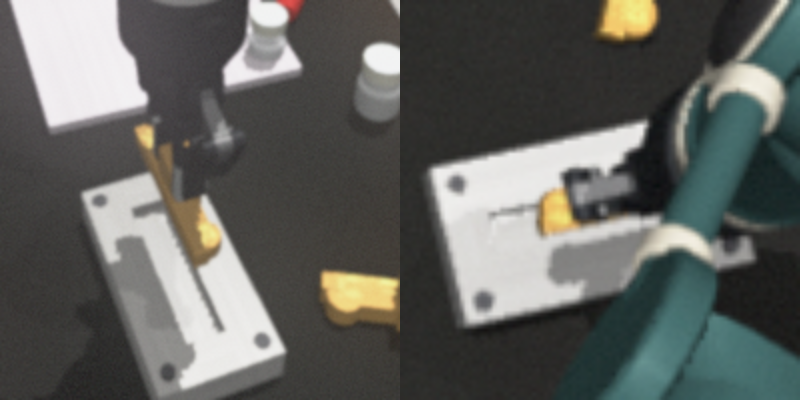

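play_rows:
  motion:
    - [0,0,0,0.007,20]
    - [0.013,-0.036,0,0,20]
    - [0.013,-0.04,0,0,20]
    - [0.013,-0.04,0,0,20]
    - [0.013,-0.04,0,0,20]

```text
time: 4.42
tool_pos: [0.5699, -0.1707, 0.1281]
tcp_rot: [-3.13, -0.259, 0.003]
wrist_force: [0.7, -0.1, -3.1]
width: 0.334
```

play_rows:
  motion:
    - [0.013,-0.04,0,0,20]
    - [0.013,-0.04,0,0,20]
    - [0.013,-0.04,0,0,20]
    - [0.013,-0.04,0.01,0,20]
    - [0,0,0.02,0,20]

```text
time: 5.05
tool_pos: [0.5962, -0.003, 0.0991]
tcp_rot: [-3.13, -0.265, -0.002]
wrist_force: [-0.2, -0.5, -2.8]
width: 0.336
```

```bash
python3 go.py .597 -.002 .0338 9.5
```

```text
t 5.05 pos [ 0.5962 -0.003   0.0991] yaw 9.68 tilt -1.0 F [-0.1646 -0.4897 -2.8401] w 28.7 q6 1.35
turn 0.0005 then shift [ 0.0009 -0.0009  0.0653]
```

play_rows:
  motion:
    - [0,0,0.02,0,20]
    - [0,0,0.02,0,20]
    - [0,0,0.012,0,20]
    - [0,0,0.004,0,20]
    - [0,0,0,0,20]

```text
time: 5.68
tool_pos: [0.5957, -0.0062, 0.0432]
tcp_rot: [3.131, 0.258, 0.0]
wrist_force: [-0.5, -0.1, -2.7]
width: 0.334
```

play_rows:
  motion:
    - [0,0,0.002,0,20]
    - [0,0,0.002,0,20]
    - [0,0,0.001,0,20]
    - [0,0,0,0,20]

```text
time: 6.18
tool_pos: [0.5955, -0.0058, 0.0383]
tcp_rot: [-3.131, -0.26, -0.0]
wrist_force: [0.5, -0.7, -3.1]
width: 0.337
```

Force is still -3 N, so there is no contact yet. About 4.5 mm remain.

play_rows:
  motion:
    - [0,0,0.002,0,20]
    - [0,0,0.001,0,20]
    - [0,0,0,0,20]

```text
time: 6.55
tool_pos: [0.5954, -0.0058, 0.0351]
tcp_rot: [-3.131, -0.259, 0.001]
wrist_force: [0.2, 0.1, -3.1]
width: 0.331
```

play_rows:
  motion:
    - [0,0,0.001,0,20]
    - [0,0,0,0,20]
    - [0,0,0,0,20]

```text
time: 6.92
tool_pos: [0.5956, -0.0058, 0.0343]
tcp_rot: [-3.131, -0.259, -0.0]
wrist_force: [-0.1, 0.3, -2.8]
width: 0.332
```

play_rows:
  motion:
    - [0,0,0.001,0,20]
    - [0,0,0,0,20]
    - [0,0,0,0,20]

```text
time: 7.3
tool_pos: [0.5958, -0.0058, 0.0338]
tcp_rot: [3.131, 0.259, 0.001]
wrist_force: [-2.1, -0.4, 2.8]
width: 0.335
```

Contact shows as the z force swings from -2.8 to +2.8 N at the predicted height. I release and retreat.

play_rows:
  motion:
    - [0,0,0,0,32]
    - [0,0,0,0,40]
    - [0,0,0,0,60]
    - [0,0,0,0,60]
    - [0,0,-0.02,0,60]

```text
time: 7.92
tool_pos: [0.5936, -0.0057, 0.052]
tcp_rot: [-3.13, -0.259, 0.007]
wrist_force: [0.4, 0.1, 0.1]
width: 0.704
```

play_rows:
  motion:
    - [0,0,-0.03,0,85]
    - [0,0,-0.04,0,85]
    - [0,0,-0.03,0,85]
    - [-0.03,-0.04,0,0,85]
    - [-0.03,-0.04,0,0,85]

```text
time: 8.55
tool_pos: [0.5237, 0.0637, 0.1558]
tcp_rot: [-3.131, -0.257, -0.006]
wrist_force: [-0.3, 0.6, 0.1]
width: 0.992
```

```bash
python3 go.py .479 .346 .105 9.6
```

```text
t 8.55 pos [0.5237 0.0637 0.1558] yaw 9.39 tilt -1.0 F [-0.3367  0.5908  0.1147] w 84.7 q6 1.48
turn -0.00059 then shift [ 0.003  -0.2858  0.0508]
```

play_rows:
  motion:
    - [0,-0.04,0,0,85]
    - [0,-0.041,0,0,85]
    - [0,-0.041,0,0,85]
    - [0,-0.041,0,0,85]
    - [0,-0.041,0.01,0,85]

```text
time: 9.18
tool_pos: [0.4907, 0.2664, 0.146]
tcp_rot: [-3.129, -0.259, -0.007]
wrist_force: [0.3, 0.9, 0.5]
width: 0.997
```

play_rows:
  motion:
    - [0,-0.041,0.02,0,85]
    - [0,-0.041,0.02,0,85]
    - [0,0,0,0,85]
    - [0,0,0,0,85]

```text
time: 9.68
tool_pos: [0.4766, 0.3453, 0.1044]
tcp_rot: [-3.131, -0.261, -0.002]
wrist_force: [0.0, 0.2, 0.3]
width: 0.989
```

Run:
```python
from go import *
plan(.479,.346,.046,9.6)
a=save("side","s3");b=save("top","t3")
o=np.zeros((600,800,3),np.uint8);o[:400,:400]=cv2.resize(a[120:220,230:330],(400,400));o[:400,400:]=cv2.resize(b[240:340,105:205],(400,400))
g=b[190:340,250:400];o[400:,:300]=cv2.resize(g,(300,300))[50:250]
o[400:,400:750]=cv2.resize(a[220:320,250:425],(350,200))
cv2.imwrite("pics/c4.png",o[...,::-1])
```

```text
t 9.68 pos [0.4766 0.3453 0.1044] yaw 9.51 tilt -1.0 F [0.0413 0.2419 0.3107] w 84.5 q6 1.99
turn -0.00024 then shift [ 0.0025 -0.0003  0.0584]
```

View pics/c4.png

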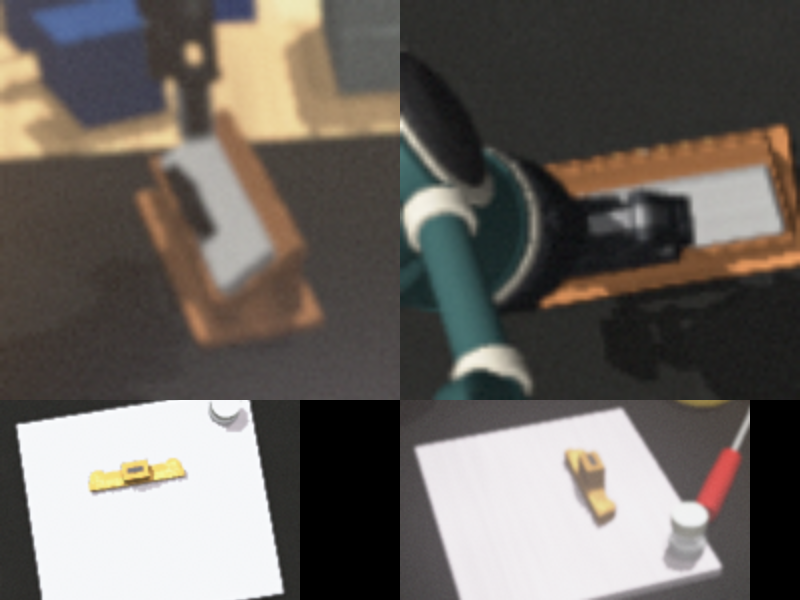

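The crop shows the guard flat on the plate, flat face towards the robot, and the fingers centred over the grip on the rest. I descend while watching the force.

play_rows:
  motion:
    - [0,0,0.02,0,85.4]
    - [0,0,0.02,0,85.4]
    - [0,0,0.014,0,85.4]
    - [0,0,0.006,0,85.4]
    - [0,0,0,0,85.4]

```text
time: 10.4
tool_pos: [0.4757, 0.345, 0.0424]
tcp_rot: [3.13, 0.259, -0.002]
wrist_force: [0.2, 0.2, 0.5]
width: 1.002
```

play_rows:
  motion:
    - [0,0,0.003,0,85.4]
    - [0,0,0.003,0,85.4]
    - [0,0,0,0,85.4]

```text
time: 10.78
tool_pos: [0.4762, 0.3453, 0.0373]
tcp_rot: [-3.131, -0.259, -0.0]
wrist_force: [-0.0, -0.1, 0.3]
width: 0.999
```

play_rows:
  motion:
    - [0,0,0,0,78]
    - [0,0,0,0,72]
    - [0,0,0,0,66]
    - [0,0,0,0,66]
    - [0,0,0,0,66]
  squeeze: 50

```text
time: 11.4
tool_pos: [0.4763, 0.3453, 0.038]
tcp_rot: [3.131, 0.26, 0.0]
wrist_force: [-0.9, -1.6, 5.5]
width: 0.802
```

play_rows:
  motion:
    - [0,0,0,0,66]
    - [0,0,0,0,66]
    - [0,0,0,0,66]

```text
time: 11.78
tool_pos: [0.4763, 0.3453, 0.038]
tcp_rot: [3.131, 0.259, 0.0]
wrist_force: [-1.7, -1.9, 5.9]
width: 0.803
```

play_rows:
  motion:
    - [0,0,-0.003,0,66]
    - [0,0,-0.008,0,66]
    - [0,0,-0.015,0,66]
    - [0,0,-0.025,0,66]
    - [0,0,-0.02,0,66]

```text
time: 12.4
tool_pos: [0.4766, 0.3456, 0.1102]
tcp_rot: [-3.13, -0.259, -0.002]
wrist_force: [-0.2, 0.2, -2.0]
width: 0.805
```

Run:
```python
from go import *
plan(.5,0,.12,9.5)
a=save("side","s4");b=save("top","t4")
o=np.zeros((400,800,3),np.uint8);o[:,:400]=cv2.resize(a[110:210,230:330],(400,400));o[:,400:]=cv2.resize(b[240:340,105:205],(400,400))
cv2.imwrite("pics/c5.png",o[...,::-1])
```

```text
t 12.4 pos [0.4766 0.3456 0.1102] yaw 9.47 tilt -1.0 F [-0.1746  0.2005 -2.0339] w 68.8 q6 1.99
turn -8e-05 then shift [-0.034   0.3448 -0.0098]
```

View pics/c5.png

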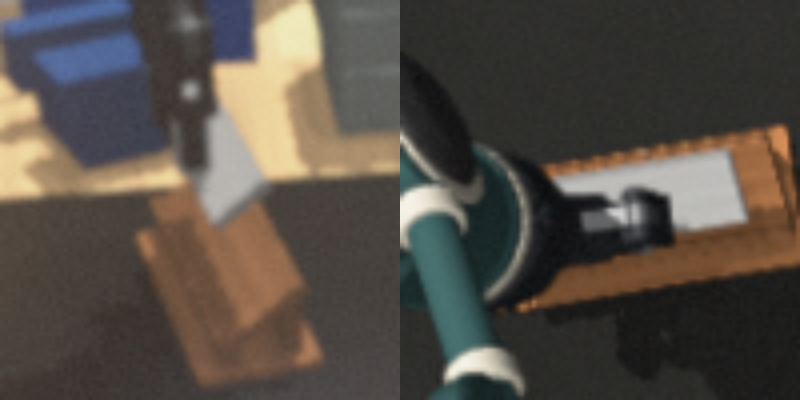

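The bar is held firmly, still tilted about 35°. I carry it over the plate on the robot side of the guard and lay it flat there.

```bash
python3 go.py .5216 -.0182 .075 9.45
```

```text
t 12.5 pos [0.4784 0.3468 0.1121] yaw 9.47 tilt -1.0 F [ 0.8552 -0.6175 -3.4679] w 68.7 q6 1.99
turn 6e-05 then shift [-0.0174  0.3672  0.0371]
```

play_rows:
  motion:
    - [0,0.02,0,0,66]
    - [-0.002,0.04,0,0,66]
    - [-0.002,0.04,0,0,66]
    - [-0.002,0.04,0,0,66]
    - [-0.002,0.04,0,0,66]

```text
time: 13.12
tool_pos: [0.4967, 0.164, 0.107]
tcp_rot: [3.13, 0.259, -0.004]
wrist_force: [0.6, -0.2, -2.9]
width: 0.804
```

play_rows:
  motion:
    - [-0.002,0.04,0,0,66]
    - [-0.002,0.04,0,0,66]
    - [-0.002,0.04,0,0,66]
    - [-0.002,0.04,0.01,0,66]
    - [-0.001,0.027,0.01,0,66]

```text
time: 13.75
tool_pos: [0.5185, -0.022, 0.0871]
tcp_rot: [3.131, 0.257, -0.003]
wrist_force: [-0.8, 0.5, -3.3]
width: 0.803
```

play_rows:
  motion:
    - [0,0,0.017,0,66]
    - [0,0,0.02,0,66]
    - [0,0,0.01,0,66]
    - [0,0,0,0,66]

```text
time: 14.25
tool_pos: [0.5181, -0.019, 0.0398]
tcp_rot: [-3.13, -0.26, 0.005]
wrist_force: [-0.4, 0.0, -3.0]
width: 0.801
```

Run:
```python
from go import *
plan(.5216,-.0182,.0217,9.45)
a=save("side","s5")
cv2.imwrite("pics/c6.png",cv2.resize(a[170:330,220:440],(770,560))[...,::-1])
```

```text
t 14.25 pos [ 0.5181 -0.019   0.0398] yaw 9.51 tilt -1.0 F [-0.3989  0.0373 -2.9771] w 68.4 q6 1.32
turn 0.00016 then shift [ 0.0035 -0.0002  0.0181]
```

View pics/c6.png

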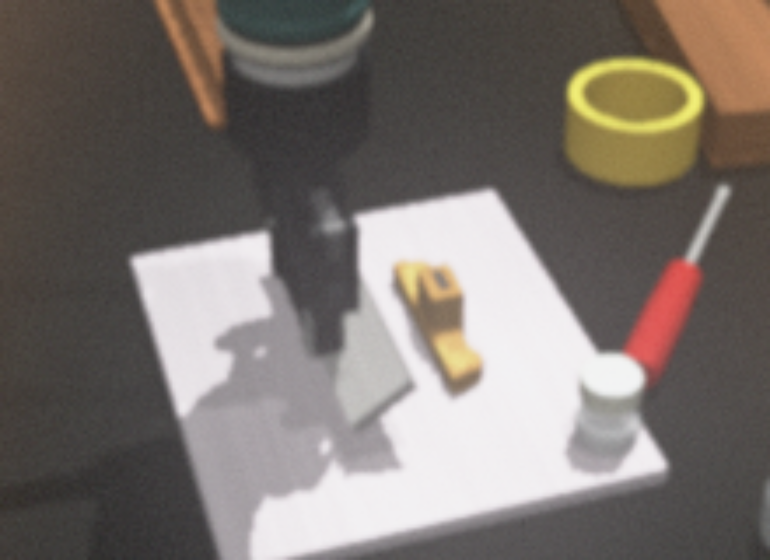

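The bar is over the plate, still tilted, with the guard clear at right. I descend until the low edge touches.

play_rows:
  motion:
    - [0,0,0.006,0,66]
    - [0,0,0.005,0,66]
    - [0,0,0.002,0,66]
    - [0,0,0,0,66]

```text
time: 14.8
tool_pos: [0.5197, -0.0195, 0.0281]
tcp_rot: [-3.131, -0.259, 0.001]
wrist_force: [0.7, -0.4, -3.4]
width: 0.806
```

play_rows:
  motion:
    - [0,0,0.0015,0,66]
    - [0,0,0,0,66]
    - [0,0,0,0,66]

```text
time: 15.18
tool_pos: [0.5199, -0.0195, 0.0269]
tcp_rot: [3.131, 0.259, 0.0]
wrist_force: [0.1, 0.4, -2.8]
width: 0.803
```

play_rows:
  motion:
    - [0,0,0.0015,0,66]
    - [0,0,0,0,66]
    - [0,0,0,0,66]

```text
time: 15.55
tool_pos: [0.5198, -0.0195, 0.0252]
tcp_rot: [-3.131, -0.259, 0.0]
wrist_force: [0.0, 0.4, -3.5]
width: 0.806
```

play_rows:
  motion:
    - [0,0,0.0015,0,66]
    - [0,0,0,0,66]
    - [0,0,0,0,66]

```text
time: 15.92
tool_pos: [0.5198, -0.0195, 0.0237]
tcp_rot: [-3.131, -0.259, 0.0]
wrist_force: [-0.5, 0.7, -3.0]
width: 0.803
```

play_rows:
  motion:
    - [0,0,0.0015,0,66]
    - [0,0,0,0,66]
    - [0,0,0,0,66]
  squeeze: 20

```text
time: 16.3
tool_pos: [0.5198, -0.0195, 0.0222]
tcp_rot: [3.131, 0.259, -0.0]
wrist_force: [-0.8, -0.4, -3.5]
width: 0.801
```

play_rows:
  motion:
    - [0,0,0.001,0,66]
    - [0,0,0,0,66]
    - [0,0,0,0,66]

```text
time: 16.68
tool_pos: [0.5198, -0.0195, 0.0213]
tcp_rot: [-3.131, -0.259, 0.0]
wrist_force: [-0.1, -0.1, -3.9]
width: 0.805
```

play_rows:
  motion:
    - [0,0,0.001,0,66]
    - [0,0,0,0,66]
    - [0,0,0,0,66]

```text
time: 17.05
tool_pos: [0.5198, -0.0195, 0.0203]
tcp_rot: [-3.131, -0.259, 0.0]
wrist_force: [-0.3, -0.5, -3.1]
width: 0.804
```

play_rows:
  motion:
    - [0,0,0.001,0,66]
    - [0,0,0,0,66]
    - [0,0,0,0,66]

```text
time: 17.42
tool_pos: [0.5198, -0.0195, 0.0193]
tcp_rot: [-3.131, -0.259, 0.0]
wrist_force: [0.5, 0.0, -3.4]
width: 0.805
```

play_rows:
  motion:
    - [0,0,0.001,0,66]
    - [0,0,0,0,66]
    - [0,0,0,0,66]

```text
time: 17.8
tool_pos: [0.5198, -0.0195, 0.0183]
tcp_rot: [-3.131, -0.259, 0.0]
wrist_force: [-0.3, 0.0, -3.0]
width: 0.803
```

Run:
```python
from go import *
plan(.5216,-.0182,.0217,9.45)
a=save("side","s6")
cv2.imwrite("pics/c7.png",cv2.resize(a[230:330,270:420],(750,500))[...,::-1])
```

```text
t 17.8 pos [ 0.5198 -0.0195  0.0183] yaw 9.47 tilt -1.0 F [-0.2715  0.0179 -2.9755] w 68.6 q6 1.32
turn 6e-05 then shift [ 0.002  -0.001  -0.0034]
```

View pics/c7.png

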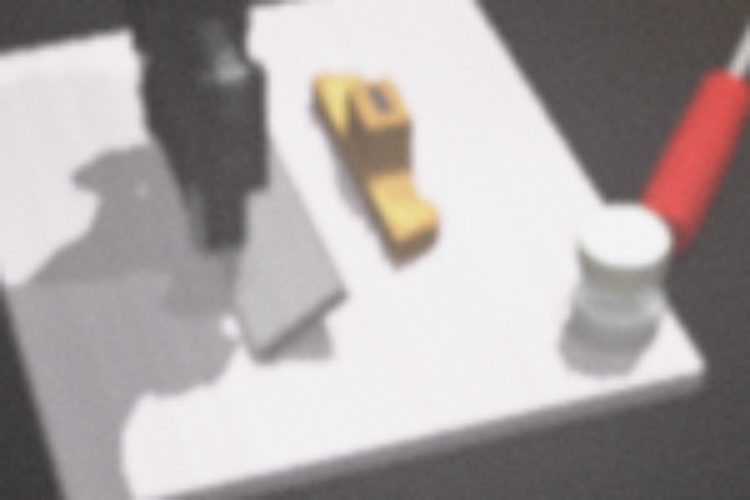

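The bar is still tilted, its low edge close above the plate. The end of that edge is at crop (258,355). I continue down.

play_rows:
  motion:
    - [0,0,0.001,0,66]
    - [0,0,0,0,66]
    - [0,0,0,0,66]

```text
time: 18.23
tool_pos: [0.52, -0.0195, 0.018]
tcp_rot: [3.131, 0.259, 0.0]
wrist_force: [-3.0, 0.7, 6.0]
width: 0.804
```

play_rows:
  motion:
    - [0,0,0.001,0,66]
    - [0,0,0,0,66]
    - [0,0,0,0,66]

```text
time: 18.6
tool_pos: [0.52, -0.0195, 0.0179]
tcp_rot: [-3.131, -0.259, 0.0]
wrist_force: [-6.3, 1.7, 13.4]
width: 0.804
```

play_rows:
  motion:
    - [0,0,0.001,0,66]
    - [0,0,0,0,66]
    - [0,0,0,0,66]

```text
time: 18.98
tool_pos: [0.5201, -0.0195, 0.0178]
tcp_rot: [-3.131, -0.259, 0.0]
wrist_force: [-8.4, 0.4, 19.9]
width: 0.807
```

Contact came at TCP z = 0.018. The normal force is 23 N, with friction already pushing -x, which turns the bar towards flat. I drag +x to roll it flat about its low edge.

play_rows:
  motion:
    - [0.002,0,0,0,66]
    - [0.002,0,0,0,66]
    - [0,0,0,0,66]

```text
time: 19.35
tool_pos: [0.5208, -0.0194, 0.0178]
tcp_rot: [3.131, 0.26, -0.012]
wrist_force: [-17.9, -1.2, 29.5]
width: 0.804
```

play_rows:
  motion:
    - [0.002,0,0,0,66]
    - [0.002,0,0,0,66]
    - [0,0,0,0,66]

```text
time: 19.73
tool_pos: [0.5253, -0.0187, 0.0178]
tcp_rot: [3.13, 0.26, -0.009]
wrist_force: [-15.8, -2.2, 27.9]
width: 0.808
```

Run:
```python
from go import *
plan(.5216,-.0182,.0217,9.45)
a=save("side","s7")
cv2.imwrite("pics/c8.png",cv2.resize(a[230:330,270:420],(750,500))[...,::-1])
```

```text
t 19.73 pos [ 0.5253 -0.0187  0.0178] yaw 9.51 tilt -1.0 F [-15.7903  -2.1955  27.883 ] w 69.0 q6 1.32
turn 0.00016 then shift [-0.0036 -0.0011 -0.0039]
```

View pics/c8.png

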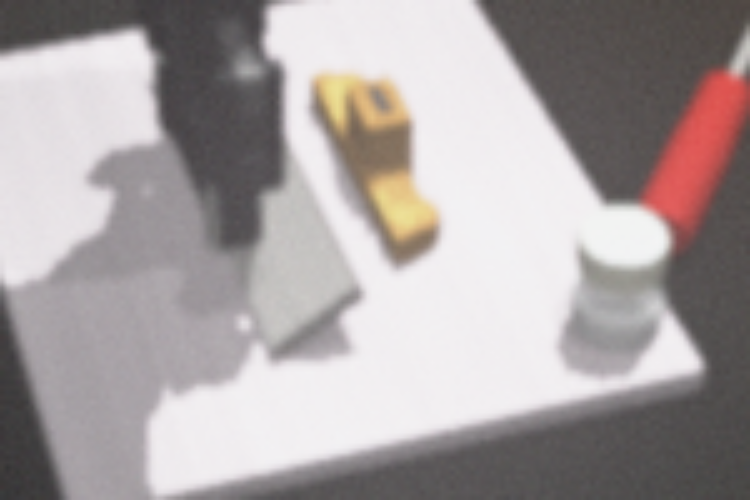

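The picture matches the earlier one: the bar slid about 4 mm with its tilt unchanged. Friction is about 0.55, so the lever is there but the pads hold tighter than the moment applied. I press a little more while dragging, and ease the finger command towards its actual opening.

play_rows:
  motion:
    - [0,0,0.001,0,68]
    - [0,0,0.001,0,68]
    - [0.001,0,0,0,68]
    - [0.001,0,0,0,68]
    - [0,0,0,0,68]

```text
time: 20.4
tool_pos: [0.5267, -0.0185, 0.0175]
tcp_rot: [3.131, 0.26, -0.012]
wrist_force: [-23.2, -2.1, 43.3]
width: 0.801
```

```bash
cat > tilt.py <<'E'
from go import *
import sys
def corners(n):
    a=save("side",n)
    h=cv2.cvtColor(a,cv2.COLOR_RGB2HSV); s=a.astype(int)
    # steel is greenish grey: darker than plate, brighter than fingers
    g=cv2.GaussianBlur(h[...,2],(0,0),1.0)
    return a,g
if __name__=="__main__":
    plan(.5216,-.0182,.0217,9.45)
    a,g=corners(sys.argv[1]); b=cv2.imread("pics/s7.png")
    h0=cv2.GaussianBlur(cv2.cvtColor(b,cv2.COLOR_BGR2HSV)[...,2],(0,0),1.0)
    for r in(286,290,294,298,302): print(r,"now",g[r,310:352:2].tolist()); print("    s7 ",h0[r,310:352:2].tolist())
E
python3 tilt.py s8
```

```text
t 20.4 pos [ 0.5267 -0.0185  0.0175] yaw 9.48 tilt -1.0 F [-23.2199  -2.1431  43.2701] w 68.4 q6 1.33
turn 9e-05 then shift [-0.0049 -0.0012 -0.0042]
286 now [158, 156, 156, 155, 152, 164, 188, 196, 198, 200, 201, 201, 201, 201, 199, 197, 220, 239, 242, 241, 241]
    s7  [156, 156, 155, 154, 152, 173, 190, 195, 196, 198, 199, 198, 198, 198, 196, 197, 224, 240, 242, 241, 241]
290 now [157, 158, 158, 159, 163, 178, 194, 199, 199, 199, 200, 201, 195, 179, 161, 166, 203, 236, 241, 242, 242]
    s7  [156, 157, 157, 160, 165, 180, 195, 198, 196, 197, 199, 199, 190, 172, 158, 175, 216, 239, 241, 242, 242]
294 now [171, 173, 173, 174, 189, 184, 177, 195, 199, 194, 182, 160, 143, 143, 176, 226, 240, 241, 241, 241, 242]
    s7  [170, 172, 175, 182, 206, 191, 186, 197, 198, 191, 174, 154, 141, 152, 201, 235, 241, 241, 241, 242, 242]
298 now [173, 174, 175, 175, 175, 181, 186, 180, 162, 145, 141, 150, 160, 165, 178, 213, 236, 241, 241, 241, 241]
    s7  [172, 175, 176, 175, 176, 190, 192, 179, 160, 142, 143, 153, 161, 167, 182, 219, 239, 241, 241, 241, 241]
302 now [173, 174, 175, 176, 185, 216, 231, 210, 204, 213, 216, 216, 220, 228, 233, 238, 241, 242, 241, 241, 241]
    s7  [173, 173, 175, 178, 198, 228, 231, 206, 204, 213, 216, 216, 219, 228, 233, 238, 241, 242, 241, 241, 241]
```

play_rows:
  motion:
    - [0.001,0,0.001,0,68.3]
    - [0.001,0,0.001,0,68.3]
    - [0.001,0,0,0,68.3]
    - [0.001,0,0,0,68.3]
    - [0,0,0,0,68.3]

```text
time: 21.08
tool_pos: [0.5288, -0.0182, 0.0169]
tcp_rot: [3.13, 0.262, -0.019]
wrist_force: [-32.5, -3.4, 59.2]
width: 0.805
```

```bash
python3 tilt.py s9 | grep -v s7
```

```text
t 21.07 pos [ 0.5288 -0.0182  0.0169] yaw 9.58 tilt -0.9999 F [-32.5091  -3.4363  59.153 ] w 68.7 q6 1.33
turn 0.00036 then shift [-0.0071 -0.0012 -0.0048]
286 now [159, 156, 155, 156, 151, 150, 176, 195, 200, 202, 205, 204, 204, 204, 203, 204, 220, 239, 241, 241, 241]
290 now [158, 158, 158, 159, 162, 174, 191, 199, 202, 201, 203, 205, 201, 193, 174, 159, 180, 225, 240, 242, 242]
294 now [171, 172, 173, 173, 177, 179, 168, 188, 203, 200, 188, 171, 149, 141, 158, 208, 237, 241, 241, 241, 242]
298 now [172, 173, 174, 174, 173, 174, 174, 178, 170, 150, 141, 148, 158, 165, 174, 199, 232, 240, 241, 241, 241]
302 now [172, 173, 175, 177, 178, 198, 226, 222, 214, 224, 232, 232, 232, 233, 237, 240, 241, 241, 241, 241, 241]
```

It is turning: z has dropped and the bar's face has brightened. I continue with drag only.

play_rows:
  motion:
    - [0.0015,0,0,0,68.6]
    - [0.0015,0,0,0,68.6]
    - [0.001,0,0,0,68.6]
    - [0,0,0,0,68.6]

```text
time: 21.62
tool_pos: [0.5331, -0.0176, 0.016]
tcp_rot: [3.13, 0.261, -0.018]
wrist_force: [-27.9, -3.2, 49.7]
width: 0.806
```

```bash
python3 tilt.py s10 | grep -v s7
```

```text
t 21.62 pos [ 0.5331 -0.0176  0.016 ] yaw 9.54 tilt -0.9999 F [-27.941   -3.2396  49.7455] w 68.8 q6 1.33
turn 0.00025 then shift [-0.0114 -0.0012 -0.0057]
286 now [165, 157, 155, 156, 156, 151, 152, 177, 200, 206, 208, 211, 210, 210, 210, 210, 212, 226, 239, 241, 241]
290 now [164, 158, 156, 159, 161, 163, 174, 184, 199, 207, 208, 209, 211, 210, 203, 188, 168, 171, 216, 240, 242]
294 now [173, 174, 173, 173, 173, 173, 168, 166, 193, 208, 205, 193, 174, 155, 143, 146, 180, 228, 240, 241, 241]
298 now [171, 172, 175, 174, 174, 174, 174, 175, 176, 165, 148, 143, 150, 159, 169, 175, 186, 220, 239, 241, 241]
302 now [172, 172, 175, 176, 175, 177, 201, 229, 226, 225, 231, 232, 232, 233, 238, 240, 240, 241, 241, 241, 241]
```

play_rows:
  motion:
    - [0.0015,0,0.0005,0,68.8]
    - [0.0015,0,0.0005,0,68.8]
    - [0.001,0,0.0005,0,68.8]
    - [0,0,0,0,68.8]

```text
time: 22.18
tool_pos: [0.542, -0.0162, 0.0137]
tcp_rot: [3.13, 0.26, -0.0]
wrist_force: [-12.3, -0.7, 27.3]
width: 0.804
```

```bash
python3 tilt.py s11 | grep -v s7
```

```text
t 22.18 pos [ 0.542  -0.0162  0.0137] yaw 9.49 tilt -1.0 F [-12.3142  -0.7081  27.3227] w 68.7 q6 1.33
turn 0.0001 then shift [-0.0204 -0.0014 -0.008 ]
286 now [174, 171, 163, 157, 156, 156, 146, 140, 158, 196, 215, 218, 220, 220, 220, 220, 220, 224, 234, 240, 241]
290 now [174, 173, 167, 162, 161, 162, 162, 151, 152, 171, 193, 215, 219, 221, 220, 221, 220, 220, 222, 233, 241]
294 now [173, 174, 174, 173, 174, 175, 174, 168, 151, 158, 196, 216, 215, 210, 203, 191, 175, 160, 151, 185, 233]
298 now [171, 173, 174, 174, 173, 174, 175, 174, 167, 156, 160, 159, 154, 152, 159, 179, 201, 210, 215, 231, 240]
302 now [172, 173, 175, 175, 175, 175, 182, 196, 218, 230, 231, 236, 239, 239, 240, 241, 241, 242, 241, 241, 241]
```

It has rolled nearly flat. I press gently and drag a little more.

play_rows:
  motion:
    - [0.001,0,0.0005,0,68.8]
    - [0.001,0,0.0005,0,68.8]
    - [0,0,0.0005,0,68.8]
    - [0,0,0,0,68.8]

```text
time: 22.72
tool_pos: [0.5444, -0.0158, 0.0127]
tcp_rot: [3.131, 0.259, 0.001]
wrist_force: [-12.0, -0.8, 30.6]
width: 0.812
```

Run:
```python
from go import *
plan(.5216,-.0182,.0217,9.45)
a=save("side","s12")
cv2.imwrite("pics/c9.png",cv2.resize(a[230:330,270:420],(750,500),interpolation=cv2.INTER_CUBIC)[...,::-1])
```

```text
t 22.73 pos [ 0.5444 -0.0158  0.0127] yaw 9.46 tilt -1.0 F [-11.9924  -0.7617  30.6061] w 69.3 q6 1.33
turn 4e-05 then shift [-0.0229 -0.0014 -0.009 ]
```

View pics/c9.png

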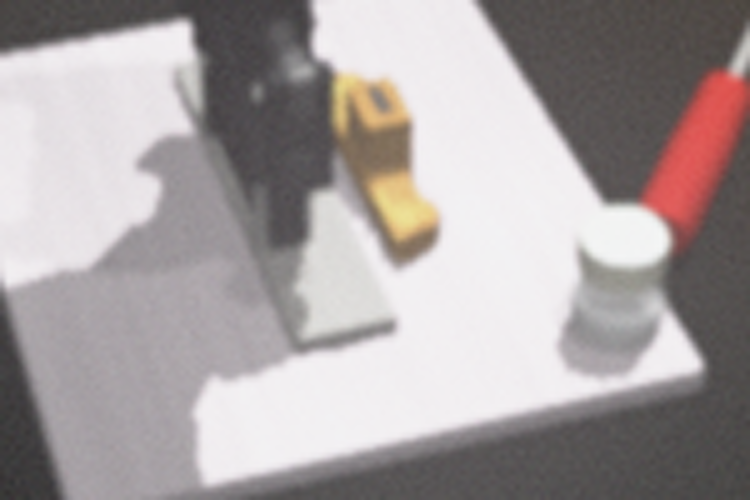

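The bar now lies flat: its end-face slope of 0.24 equals the plate edge's. The guard's face is a few mm ahead. I ease the downward press, then slide it up to the guard.

play_rows:
  motion:
    - [0,0,-0.001,0,67]
    - [0,0,-0.001,0,67]
    - [0,0,0,0,67]

```text
time: 23.15
tool_pos: [0.5444, -0.0157, 0.0128]
tcp_rot: [3.13, 0.259, 0.002]
wrist_force: [-6.0, -0.3, 16.6]
width: 0.805
```

play_rows:
  motion:
    - [0.001,0,0,0,67]
    - [0.001,0,0,0,67]
    - [0.001,0,0,0,67]
    - [0.001,0,0,0,67]
    - [0,0,0,0,67]

```text
time: 23.78
tool_pos: [0.5451, -0.0156, 0.0126]
tcp_rot: [3.13, 0.26, -0.009]
wrist_force: [-15.4, -2.7, 25.8]
width: 0.807
```

```bash
cat > gap.py <<'E'
from go import *
import sys
plan(.5956,-.0058,.0157,9.45)
t=save("top",sys.argv[1]+"t"); s=save("side",sys.argv[1]+"s")
for n,im in(("top",t),("side",s)):
    h=cv2.cvtColor(im,cv2.COLOR_RGB2HSV)
    g=((h[...,1]>100)&(h[...,2]>90)&(h[...,0]>12)&(h[...,0]<35)).astype(np.uint8)
    roi=np.zeros_like(g); x0,y0,x1,y1=(280,215,360,290) if n=="top" else (320,225,370,300); roi[y0:y1,x0:x1]=1
    g*=roi; ys,xs=np.nonzero(g); print(n,"gold px",len(xs),"x",xs.min(),xs.max(),"y",ys.min(),ys.max())
o=np.zeros((560,800,3),np.uint8)
o[:,:400]=cv2.resize(s[230:330,290:361],(400,560),interpolation=cv2.INTER_CUBIC)
o[:,400:]=cv2.resize(t[210:310,280:351],(400,560),interpolation=cv2.INTER_CUBIC)
cv2.imwrite(f"pics/{sys.argv[1]}.png",o[...,::-1])
E
python3 gap.py g1
```

```text
t 23.77 pos [ 0.5451 -0.0156  0.0126] yaw 9.51 tilt -1.0 F [-15.4276  -2.7169  25.7557] w 68.9 q6 1.33
turn 0.00018 then shift [ 0.0514 -0.0014 -0.0031]Traceback (most recent call last):
  File "gap.py", line 9, in <module>
    g*=roi; ys,xs=np.nonzero(g); print(n,"gold px",len(xs),"x",xs.min(),xs.max(),"y",ys.min(),ys.max())
                                                               ~~~~~~^^
    return umr_minimum(a, axis, None, out, keepdims, initial, where)
ValueError: zero-size array to reduction operation minimum which has no identity
```

play_rows:
  motion:
    - [0,0,-0.001,0,67]
    - [0.001,0,-0.001,0,67]
    - [0.001,0,0,0,67]
    - [0.001,0,0,0,67]
    - [0,0,0,0,67]

```text
time: 24.5
tool_pos: [0.5496, -0.0147, 0.0127]
tcp_rot: [3.131, 0.26, -0.003]
wrist_force: [-6.6, -1.7, 8.5]
width: 0.806
```

play_rows:
  motion:
    - [0.001,0,0,0,67]
    - [0.001,0,0,0,67]
    - [0.001,0,0,0,67]
    - [0,0,0,0,67]

```text
time: 25.0
tool_pos: [0.5526, -0.0141, 0.0127]
tcp_rot: [3.131, 0.26, -0.003]
wrist_force: [-5.8, -1.5, 9.5]
width: 0.805
```

Run:
```python
from go import *
plan(.5956,-.0058,.0157,9.45)
s=save("side","g2s")
for k in("s12","g2s"):
    h=cv2.cvtColor(cv2.imread(f"pics/{k}.png"),cv2.COLOR_BGR2HSV)
    g=((h[...,1]>80)&(h[...,2]>90)&(h[...,0]>10)&(h[...,0]<35));g[:225]=0;g[300:]=0;g[:,:320]=0;g[:,365:]=0
    ys,xs=np.nonzero(g);print(k,len(xs),"right",xs.max(),"bottom",ys.max(),"mean",xs.mean(),ys.mean())
    for r in(276,280,294): print(r,h[r,330:366:2,2].tolist(),h[r,330:366:2,1].tolist())
```

```text
t 25.0 pos [ 0.5526 -0.0141  0.0127] yaw 9.49 tilt -1.0 F [-5.8344 -1.5383  9.5283] w 68.8 q6 1.34
turn 0.00011 then shift [ 0.0438 -0.0012 -0.003 ]
s12 257 right 356 bottom 278 mean 346.18677042801556 261.5953307392996
276 [94, 181, 219, 218, 220, 226, 235, 198, 134, 188, 224, 205, 165, 149, 228, 242, 242, 243] [19, 6, 3, 4, 5, 3, 5, 12, 40, 100, 108, 104, 91, 68, 9, 3, 2, 2]
280 [170, 219, 220, 220, 219, 222, 229, 241, 196, 138, 132, 136, 164, 223, 242, 242, 242, 242] [8, 3, 5, 3, 3, 3, 2, 3, 8, 43, 71, 68, 25, 6, 2, 2, 3, 3]
294 [168, 218, 221, 220, 221, 215, 202, 187, 173, 168, 237, 242, 241, 242, 242, 241, 242, 241] [6, 4, 3, 1, 3, 5, 5, 3, 6, 6, 4, 3, 2, 3, 3, 2, 3, 2]
g2s 211 right 356 bottom 278 mean 347.8815165876777 263.98578199052133
276 [87, 89, 103, 186, 221, 218, 220, 216, 147, 189, 225, 203, 163, 148, 227, 242, 242, 243] [15, 6, 7, 5, 3, 4, 3, 7, 38, 101, 109, 107, 92, 67, 8, 2, 3, 2]
280 [138, 137, 172, 220, 220, 219, 219, 219, 213, 152, 131, 135, 162, 223, 242, 242, 242, 242] [6, 6, 7, 3, 3, 5, 3, 3, 7, 39, 70, 60, 24, 7, 3, 2, 3, 2]
294 [153, 141, 171, 215, 217, 215, 204, 191, 165, 149, 139, 158, 237, 243, 242, 242, 242, 241] [10, 7, 4, 6, 5, 6, 5, 7, 6, 5, 7, 8, 4, 3, 2, 3, 3, 3]
```

The guard has not moved yet, but the gap in row 276 has closed visually. I push a few mm more so that the guard seats on the edge.

play_rows:
  motion:
    - [0.001,0,0,0,67]
    - [0.001,0,0,0,67]
    - [0.001,0,0,0,67]
    - [0.001,0,0,0,67]
    - [0.001,0,0,0,67]

```text
time: 25.68
tool_pos: [0.556, -0.0135, 0.0126]
tcp_rot: [3.13, 0.26, -0.009]
wrist_force: [-11.3, -3.1, 14.1]
width: 0.806
```

```bash
cat > gm.py <<'E'
from go import *
import sys
plan(.5956,-.0058,.0157,9.45)
s=save("side",sys.argv[1])
h=cv2.cvtColor(cv2.imread(f"pics/{sys.argv[1]}.png"),cv2.COLOR_BGR2HSV)
for r in(272,276,280,294): print(r,h[r,330:370:2,2].tolist(),h[r,342:366:2,1].tolist())
E
python3 gm.py g3s
```

```text
t 25.68 pos [ 0.556  -0.0135  0.0126] yaw 9.5 tilt -1.0 F [-11.2836  -3.0769  14.0664] w 68.8 q6 1.34
turn 0.00015 then shift [ 0.0403 -0.0011 -0.0031]
272 [89, 87, 86, 100, 193, 219, 220, 172, 190, 232, 234, 236, 237, 234, 238, 242, 242, 243, 243, 243] [3, 13, 98, 104, 98, 98, 100, 93, 8, 2, 2, 2]
276 [93, 92, 88, 120, 203, 219, 217, 220, 197, 191, 225, 202, 161, 148, 227, 242, 242, 243, 242, 243] [5, 2, 6, 95, 109, 106, 95, 67, 6, 3, 2, 2]
280 [134, 135, 144, 196, 218, 220, 218, 218, 222, 193, 145, 135, 162, 223, 241, 242, 242, 242, 242, 242] [5, 4, 6, 12, 51, 64, 28, 7, 2, 2, 3, 2]
294 [172, 152, 143, 190, 218, 215, 200, 193, 171, 152, 142, 134, 173, 239, 242, 241, 241, 241, 242, 240] [5, 7, 6, 5, 5, 4, 6, 3, 2, 3, 3, 3]
```

play_rows:
  motion:
    - [0.001,0,-0.0003,0,67]
    - [0.001,0,0,0,67]
    - [0.001,0,0,0,67]
    - [0.001,0,0,0,67]
    - [0.001,0,0,0,67]

```text
time: 26.35
tool_pos: [0.5614, -0.0125, 0.0127]
tcp_rot: [3.131, 0.26, -0.007]
wrist_force: [-7.9, -0.7, 9.8]
width: 0.806
```

```bash
python3 gm.py g4s
```

```text
t 26.35 pos [ 0.5614 -0.0125  0.0127] yaw 9.5 tilt -1.0 F [-7.9259 -0.6553  9.8394] w 68.8 q6 1.34
turn 0.00013 then shift [ 0.0349 -0.001  -0.003 ]
272 [117, 101, 84, 84, 85, 156, 220, 221, 210, 156, 229, 235, 235, 232, 232, 233, 243, 243, 243, 242] [2, 5, 5, 56, 101, 94, 98, 107, 108, 35, 2, 2]
276 [124, 99, 92, 93, 109, 189, 218, 217, 218, 219, 169, 195, 206, 160, 136, 201, 243, 242, 242, 243] [4, 2, 2, 5, 41, 110, 105, 94, 75, 16, 2, 2]
280 [131, 135, 137, 140, 170, 216, 221, 218, 220, 220, 219, 178, 143, 156, 224, 242, 241, 242, 243, 242] [3, 4, 3, 2, 5, 26, 50, 33, 6, 3, 3, 2]
294 [175, 176, 167, 139, 181, 207, 201, 185, 163, 152, 140, 133, 137, 172, 233, 241, 242, 240, 241, 242] [6, 7, 6, 7, 5, 4, 7, 6, 3, 2, 3, 4]
```

The guard's right edge moved by about 1.5 px, so it is in contact and moving with the bar. One more short push, then I unload the arm and release.

play_rows:
  motion:
    - [0.001,0,0,0,67]
    - [0.001,0,0,0,67]
    - [0.001,0,0,0,67]
    - [0,0,0,0,67]

```text
time: 26.9
tool_pos: [0.5646, -0.012, 0.0127]
tcp_rot: [3.131, 0.26, -0.006]
wrist_force: [-7.4, -1.1, 8.7]
width: 0.805
```

play_rows:
  motion:
    - [-0.0007,0,-0.0003,0,67]
    - [0,0,0,0,67]

```text
time: 27.15
tool_pos: [0.5646, -0.012, 0.0128]
tcp_rot: [3.131, 0.26, -0.003]
wrist_force: [-5.5, -1.2, 5.5]
width: 0.809
```

```bash
python3 gm.py g5s
```

```text
t 27.15 pos [ 0.5646 -0.012   0.0128] yaw 9.49 tilt -1.0 F [-5.5123 -1.2026  5.512 ] w 69.1 q6 1.34
turn 0.0001 then shift [ 0.0316 -0.0011 -0.0029]
272 [124, 120, 96, 85, 85, 92, 177, 219, 219, 199, 179, 232, 236, 235, 234, 230, 231, 243, 243, 242] [7, 3, 3, 8, 67, 100, 95, 99, 105, 106, 18, 2]
276 [124, 120, 101, 102, 103, 139, 212, 221, 218, 220, 211, 170, 202, 175, 142, 135, 225, 243, 243, 243] [5, 3, 2, 3, 6, 60, 106, 98, 77, 59, 6, 2]
280 [147, 133, 139, 136, 139, 192, 218, 220, 220, 219, 220, 216, 171, 149, 195, 237, 242, 242, 242, 242] [5, 3, 3, 5, 5, 6, 25, 39, 13, 5, 3, 2]
294 [176, 173, 176, 162, 141, 186, 199, 188, 166, 150, 138, 137, 139, 160, 209, 239, 241, 241, 241, 241] [6, 7, 6, 7, 4, 7, 4, 10, 9, 3, 3, 4]
```

play_rows:
  motion:
    - [-0.0008,0,-0.0002,0,67]
    - [-0.0006,0,-0.0002,0,67]
    - [0,0,0,0,67]

```text
time: 27.58
tool_pos: [0.5644, -0.012, 0.0129]
tcp_rot: [-3.131, -0.259, -0.001]
wrist_force: [0.7, -0.4, -3.2]
width: 0.804
```

play_rows:
  motion:
    - [0.0003,0,0.0003,0,67]
    - [0,0,0,0,67]

```text
time: 27.82
tool_pos: [0.5644, -0.012, 0.0128]
tcp_rot: [-3.131, -0.259, -0.0]
wrist_force: [0.2, -0.1, -2.2]
width: 0.81
```

play_rows:
  motion:
    - [0,0,0,0,69]
    - [0,0,0,0,71]
    - [0,0,0,0,78]
    - [0,0,0,0,85]
    - [0,0,0,0,85]

```text
time: 28.45
tool_pos: [0.5646, -0.0121, 0.0132]
tcp_rot: [3.131, 0.259, 0.001]
wrist_force: [0.1, -0.0, 0.8]
width: 0.998
```

play_rows:
  motion:
    - [0,0,-0.005,0,85]
    - [0,0,-0.015,0,85]
    - [0,0,-0.03,0,85]
    - [0,0,-0.04,0,85]
    - [-0.01,0,-0.04,0,85]

```text
time: 29.08
tool_pos: [0.5552, -0.0137, 0.1455]
tcp_rot: [3.131, 0.26, 0.003]
wrist_force: [0.8, 0.1, 0.3]
width: 0.992
```

play_rows:
  motion:
    - [-0.02,-0.04,-0.01,0,85]
    - [-0.02,-0.05,0,0,85]
    - [-0.01,-0.05,0,0,85]
    - [0,-0.05,0,0,85]
    - [0,-0.04,0,0,85]

```text
time: 29.7
tool_pos: [0.4671, 0.2068, 0.1546]
tcp_rot: [-3.13, -0.26, -0.003]
wrist_force: [0.7, 0.9, -0.2]
width: 0.995
```

```bash
python3 gap.py f1 2>&1 | head -3
python3 - <<'E'
from go import *
t=cv2.imread("pics/f1t.png");s=cv2.imread("pics/f1s.png")
if s is None: s=save("side","f1s")[...,::-1]
o=np.zeros((600,800,3),np.uint8)
o[:400,:400]=cv2.resize(t[215:305,275:365],(400,400),interpolation=cv2.INTER_CUBIC);o[:400,400:]=cv2.resize(s[225:315,300:390],(400,400),interpolation=cv2.INTER_CUBIC)
o[400:,:266]=cv2.resize(t,(266,200));o[400:,400:666]=cv2.resize(s,(266,200))
cv2.imwrite("pics/fin.png",o)
E
```

```text
t 29.7 pos [0.4671 0.2068 0.1546] yaw 9.51 tilt -1.0 F [ 0.7236  0.9331 -0.2202] w 85.0 q6 1.77
turn 0.00017 then shift [0.0919 0.2308 0.1389]
top gold px 356 x 294 341 y 241 256
```

View pics/fin.png

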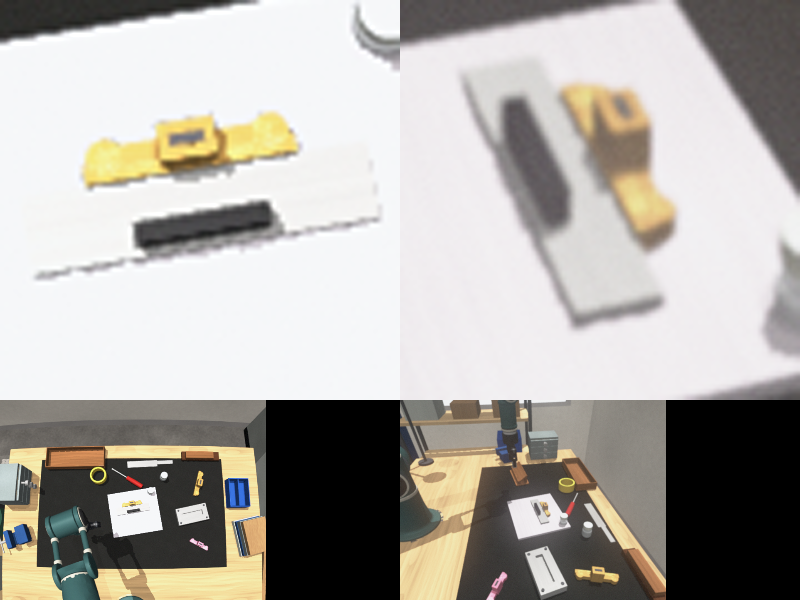

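The picture shows both pieces lying flat, with the working edge along the guard's flat face and covering it on both ends. The jars, tape and screwdriver look undisturbed. Next is a numeric flushness check: the steel edge line outside the guard should continue along the guard's lower boundary.

Run:
```python
from go import *
ims=[save("side",f"v{i}").astype(float) for i in range(6)]
a=np.mean(ims,0).astype(np.float32); V=a.max(2); S=1-a.min(2)/V
def cross(row,x0,x1,arr,th):
    v=arr[row,x0:x1]; i=np.nonzero((v[:-1]<th)&(v[1:]>=th))[0]
    return [round(float(x0+k+(th-v[k])/(v[k+1]-v[k])),2) for k in i]
for r in range(236,296,2): print(r,"V>231",cross(r,318,366,V,231),"S>.22",cross(r,318,366,S,.22))
for y in np.linspace(.075,-.1,6): pass
# candidate pts: bar edge at z=.020 across the length, from the fitted near/far points
T=np.mean([save("top",f"w{i}").astype(float) for i in range(6)],0).astype(np.float32);St=1-T.min(2)/T.max(2)
xs=np.arange(299,337);e=[]
for x in xs:
    col=St[235:262,x]; k=np.nonzero(col>.22)[0].max(); e.append(235+k+(col[k]-.22)/(col[k]-col[k+1]))
w=onz("top",np.c_[xs,e],.020); m=(xs<308)|(xs>328)
p=np.polyfit(w[m,1],w[m,0],1);print("guard lower boundary yaw",np.degrees(np.arctan(-p[0])),"res mm",1e3*np.std(np.polyval(p,w[m,1])-w[m,0]))
B=T[...,1]; 
low=[(x,256+np.argmin(B[256:285,x])) for x in range(285,306)]+[(x,250+np.argmin(B[250:285,x])) for x in range(342,358)]
wl=onz("top",low,.014);q=np.polyfit(wl[:,1],wl[:,0],1)
r=np.abs(np.polyval(q,wl[:,1])-wl[:,0])<.003;q=np.polyfit(wl[r,1],wl[r,0],1)
print("bar low edge yaw",np.degrees(np.arctan(-q[0])),r.sum(),len(r),"perp distance to guard boundary mm",1e3*(np.polyval(p,-.01)-np.polyval(q,-.01))*np.cos(.165))
```

```text
236 V>231 [] S>.22 []
238 V>231 [331.51] S>.22 []
240 V>231 [332.5] S>.22 []
242 V>231 [333.6] S>.22 []
244 V>231 [339.92] S>.22 [336.92]
246 V>231 [339.53, 353.3] S>.22 [336.02]
248 V>231 [340.6, 354.0] S>.22 [336.99, 350.28]
250 V>231 [355.17] S>.22 [338.12, 351.03]
252 V>231 [356.59] S>.22 [339.2]
254 V>231 [356.97] S>.22 [340.2]
256 V>231 [356.97] S>.22 [341.7]
258 V>231 [356.95] S>.22 [343.23]
260 V>231 [356.91] S>.22 [344.4]
262 V>231 [356.82] S>.22 [345.29]
264 V>231 [356.47] S>.22 [345.93]
266 V>231 [350.83, 356.2] S>.22 [346.65]
268 V>231 [350.68, 356.18] S>.22 [347.74]
270 V>231 [351.1] S>.22 [348.72]
272 V>231 [351.96, 362.02] S>.22 [349.71]
274 V>231 [362.44] S>.22 [350.88]
276 V>231 [362.38] S>.22 [351.96]
278 V>231 [361.61] S>.22 [353.98]
280 V>231 [359.64] S>.22 []
282 V>231 [356.72] S>.22 []
284 V>231 [355.37] S>.22 []
286 V>231 [356.43] S>.22 []
288 V>231 [357.57] S>.22 []
290 V>231 [359.04] S>.22 []
292 V>231 [359.87] S>.22 []
294 V>231 [359.32] S>.22 []
guard lower boundary yaw 9.51383017343839 res mm 0.21101900363800358
bar low edge yaw 1.6559076187810526 12 37 perp distance to guard boundary mm 29.933364720002718
```

```bash
python3 - <<'E'
import cv2,numpy as np
a=np.mean([cv2.imread(f"pics/v{i}.png").astype(float) for i in range(6)],0)
for r in(248,252,256,270,274,276): print(r,[int(v) for v in a[r,330:360].max(1)])
T=np.mean([cv2.imread(f"pics/w{i}.png").astype(float) for i in range(6)],0)
for x in(300,305,330,335): print(x,T[242:262,x].max(1).astype(int).tolist())
E
python3 go.py .5 .2 .15
```

```text
248 [210, 216, 215, 216, 214, 201, 178, 170, 197, 224, 230, 231, 221, 187, 187, 215, 221, 206, 164, 138, 152, 188, 217, 224, 231, 236, 238, 238, 238, 238]
252 [139, 184, 211, 216, 216, 216, 216, 208, 181, 161, 187, 220, 220, 173, 132, 139, 181, 219, 224, 219, 209, 206, 215, 219, 217, 217, 224, 235, 239, 239]
256 [96, 106, 140, 185, 211, 217, 216, 216, 216, 212, 194, 169, 155, 143, 127, 122, 121, 123, 128, 132, 132, 130, 132, 130, 130, 141, 188, 232, 240, 239]
270 [113, 101, 96, 97, 96, 95, 97, 120, 167, 209, 218, 218, 218, 218, 218, 219, 218, 203, 172, 173, 212, 230, 235, 236, 235, 233, 232, 232, 231, 231]
274 [139, 132, 116, 103, 98, 101, 109, 135, 180, 214, 221, 219, 219, 218, 219, 218, 218, 218, 217, 205, 180, 176, 207, 226, 229, 228, 227, 223, 215, 203]
276 [139, 146, 145, 139, 139, 150, 166, 190, 211, 218, 220, 222, 221, 219, 219, 218, 218, 218, 219, 218, 207, 175, 169, 194, 202, 192, 174, 158, 142, 134]
300 [249, 249, 249, 250, 225, 242, 245, 245, 244, 245, 245, 245, 245, 220, 157, 249, 247, 244, 245, 244]
305 [249, 249, 249, 251, 251, 244, 244, 244, 244, 244, 245, 246, 241, 158, 250, 247, 245, 244, 245, 244]
330 [245, 244, 244, 244, 244, 245, 245, 245, 219, 157, 247, 246, 243, 244, 244, 244, 244, 248, 210, 92]
335 [245, 245, 245, 245, 245, 246, 246, 240, 158, 247, 246, 243, 243, 243, 244, 243, 247, 245, 170, 103]
t 30.4 pos [0.4675 0.2044 0.1529] yaw 9.42 tilt -1.0 F [-0.5981  0.6237 -0.2419] w 85.0 q6 1.77
turn 0.0 then shift [0.0314 0.0097 0.0029]
```

```bash
python3 -c "
from workcell import *
print(finish_job())"
```

```text
the job is handed in; nothing more can be done
None
```

I lifted the guard out of the mould and set it flat on the plate, the same way up, with its flat face towards the robot. I then brought the straightedge over from its rest and set it flat against that face. Both were released, and I handed the job in at about 30 s with the arm clear.

**Laying the straightedge flat:** it came off the rest still tilted 35°. I set its low edge on the plate and rolled it flat by pressing and dragging, which took up to about 68 N at the wrist. I then slid it until it pushed the guard a few mm.

**Last checks:**
- **Flatness:** in the side view both pieces look flat on the plate.
- **Coverage:** the straightedge reaches past both ends of the guard's face.
- **Fit:** in the side view the steel edge's line continues along the guard's lower boundary to about 0.5 px (roughly 1 mm, partly from my thresholds), evenly along its length. I saw no gap strip, but the pictures cannot rule out one under a millimetre. The arm drew back only 0.2 mm when I eased the push.
- **Guard angle:** measured at 9.5°, the same as the tool's.
- **Other things:** the jars, tape and screwdriver look unmoved in the pictures; I did not measure them.

**Failed or disagreed:**
- My separate fit of the straightedge's own angle in the top view failed. Steel and plate look too alike there, and only 12 of 37 points fitted, so I disregarded its 1.7°.
- My camera estimate of the grip's height was about 3.5 mm too low. The force contact on the plate corrected it.

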